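# Sort returned bottles by heft into spring-clip racks

### The job

Two sealed glass bottles have come back in the basin and their sleeves hide how much is left: lift each one to feel its weight, then press those of 240 g or more (at least half full) into the green spring-clip rack and the lighter ones into the orange one; both may belong in the same rack, and within 30 g of the mark either rack will do. Press each bottle upright past the clips until it stands fully home on the floor of its place, but the glass is fragile, so never load it against a rack with more than 30 N; let go at the end, never tip a bottle over, and leave the tape roll, kidney dish and cream pot where they are.

Things in the scene. Friction and masses are not known exactly. Their poses are not given: they have to be found in the camera images.
- bottle_a: squat amber glass bottle, opaque white sleeve, blue stripe, upright; both look alike; 130 to 350 g, hidden, each its own. Body 62 mm in diameter to 42 mm height (foot edge bevelled), shoulder 42 to 54 mm, neck 27 mm, aluminium cap 32 mm in diameter at 64 to 83 mm, grey button to 85 mm. Grip the cap from above, TCP about 76 mm over the origin (centre of the underside; z up its axis).
- bottle_b: the other bottle, just like bottle_a; its weight is its own
- basin: light grey rectangular plastic basin, 146 (x) x 226 (y) x 46 mm, wall 2 mm, fixed; inner floor 2 mm above the worktop; the bottles stand in it about 50 mm either side of its middle along its y axis. Origin: middle of its underside
- green_rack: green rack for bottles of 240 g or more, fixed: base plate 84 (x) x 188 (y) x 5 mm, two bottle places at (0,-46) and (0,+46) mm along its y axis. Each has a low round cup and two upright sprung steel clips, 14 mm wide, on its -y and +y sides, to 72 mm above the worktop: so keep the fingers on the x sides (close along the rack's x axis). Origin: middle of the underside, on the worktop.
- orange_rack: orange rack for bottles under 240 g, fixed: base plate 84 (x) x 188 (y) x 5 mm, two bottle places at (0,-46) and (0,+46) mm along its y axis. Each has a low round cup and two upright sprung steel clips, 14 mm wide, on its -y and +y sides, to 72 mm above the worktop: so keep the fingers on the x sides (close along the rack's x axis). Origin: middle of the underside, on the worktop.
- green_rack_pad0: hard black pad, 66 mm across, that is the floor of the green rack's place on its -y side. Origin: centre of its top, 6 mm above the worktop; a bottle that is home has its origin here. Cup round it: inner diameter 68 mm, 12 mm deep, wider at the top. Clip noses: 49 mm above the pad, 56 mm apart, so the 62 mm body must spread them; flared clip tops: 70 mm apart, 66 mm up.
- green_rack_pad1: the same for the place on the green rack's +y side. Pressing a bottle in: its foot meets the flares or noses 46 to 56 mm above the pad and takes 8 to 14 N to spread them, then some newtons of rubbing all the way down (let go there, it stays hung up), until in the last 6 mm the noses snap in over the shoulder and the underside meets the pad; home, the clips no longer touch it.
- orange_rack_pad0: hard black pad, 66 mm across, that is the floor of the orange rack's place on its -y side. Origin: centre of its top, 6 mm above the worktop; a bottle that is home has its origin here. Cup round it: inner diameter 68 mm, 12 mm deep, wider at the top. Clip noses: 49 mm above the pad, 56 mm apart, so the 62 mm body must spread them; flared clip tops: 70 mm apart, 66 mm up.
- orange_rack_pad1: the same for the place on the orange rack's +y side. Pressing a bottle in: its foot meets the flares or noses 46 to 56 mm above the pad and takes 8 to 14 N to spread them, then some newtons of rubbing all the way down (let go there, it stays hung up), until in the last 6 mm the noses snap in over the shoulder and the underside meets the pad; home, the clips no longer touch it.
- tape_roll: loose roll of brown tape lying flat, 96x94x48 mm, at the back of the work, a bystander
- kidney_dish: loose white kidney dish, 190x91x32 mm, at the back of the work, a bystander
- pot_cream: loose small round pot with a tan lid, 62 mm across, 35 mm high, at the back of the work, a bystander

How it is judged:
On the way, in this order (a step that is already met when the one before it is completed fails the run):
1. one bottle is held clear of the basin (((contact force between bottle_a and the fingers above 1 N and contact force between bottle_a and basin below 0.01 N and height (world z) of bottle_a above 0.007 m) or (contact force between bottle_b and the fingers above 1 N and contact force between bottle_b and basin below 0.01 N and height (world z) of bottle_b above 0.007 m))), for 0.2 s.
2. one bottle has been pressed home in a place of a rack (((height (world z) of bottle_a below 0.0075 m and (horizontal distance between bottle_a and green_rack_pad0 below 0.005 m or horizontal distance between bottle_a and green_rack_pad1 below 0.005 m or horizontal distance between bottle_a and orange_rack_pad0 below 0.005 m or horizontal distance between bottle_a and orange_rack_pad1 below 0.005 m)) or (height (world z) of bottle_b below 0.0075 m and (horizontal distance between bottle_b and green_rack_pad0 below 0.005 m or horizontal distance between bottle_b and green_rack_pad1 below 0.005 m or horizontal distance between bottle_b and orange_rack_pad0 below 0.005 m or horizontal distance between bottle_b and orange_rack_pad1 below 0.005 m)))), for 0.2 s.
At the end, for the whole second after the job is handed in: Each bottle stands home in a place of a rack (within 5 mm of its pad's centre sideways, under 1.5 mm above it, tilt under 0.08 rad), at rest: in green only if it weighs over 210 g (rests on the pad with over 2.06 N), in orange only if under 280 g (under 2.75 N) (((horizontal distance between bottle_a and green_rack_pad0 below 0.005 m and contact force between bottle_a and green_rack_pad0 above 2.06 N) or (horizontal distance between bottle_a and green_rack_pad1 below 0.005 m and contact force between bottle_a and green_rack_pad1 above 2.06 N) or (horizontal distance between bottle_a and orange_rack_pad0 below 0.005 m and contact force between bottle_a and orange_rack_pad0 below 2.75 N) or (horizontal distance between bottle_a and orange_rack_pad1 below 0.005 m and contact force between bottle_a and orange_rack_pad1 below 2.75 N)) and height (world z) of each of bottle_a, bottle_b below 0.0075 m and angle between each of bottle_a, bottle_b's own z axis and vertical below 0.08 rad and linear speed of each of bottle_a, bottle_b below 0.02 m/s and ((horizontal distance between bottle_b and green_rack_pad0 below 0.005 m and contact force between bottle_b and green_rack_pad0 above 2.06 N) or (horizontal distance between bottle_b and green_rack_pad1 below 0.005 m and contact force between bottle_b and green_rack_pad1 above 2.06 N) or (horizontal distance between bottle_b and orange_rack_pad0 below 0.005 m and contact force between bottle_b and orange_rack_pad0 below 2.75 N) or (horizontal distance between bottle_b and orange_rack_pad1 below 0.005 m and contact force between bottle_b and orange_rack_pad1 below 2.75 N))); the robot touches nothing.
It fails at once if bottle_a loaded against a rack with more than 30 N (contact force between bottle_a and green_rack above 30 N or contact force between bottle_a and orange_rack above 30 N).
It fails at once if bottle_b loaded against a rack with more than 30 N (contact force between bottle_b and green_rack above 30 N or contact force between bottle_b and orange_rack above 30 N).
It fails at once if a bottle tipped over (angle between any of bottle_a, bottle_b's own z axis and vertical above 0.6 rad).
It fails at once if tape roll, kidney dish or cream pot disturbed (distance of any of tape_roll, kidney_dish, pot_cream from where it was at the start of the episode above 0.02 m).
It also fails if it takes over 72 s, if anything falls off the work surface, if the arm or the gripper's body presses on something with over 40 N, if the wrist force passes 120 N, or if a joint passes its speed limit or range.

### The arm

A 7-joint arm with a two-finger parallel gripper is mounted at the origin on a cart in front of the work surface, level with it; the furniture and walls round the work are solid. World frame = base frame: x ahead of the robot, y to its left, z up, the work surface at z = 0. Lengths are in m, angles in rad, forces in N, time in s.
With the tool pointing down it reaches from about 0.4 to 0.85 m from the base axis. Payload 6.9 kg.
Tool frame: the origin (TCP) lies between the finger pads, 19 mm behind the fingertips; this is the grasp point; z points along the fingers, y is the line along which they close (so a half turn about z gives the same grasp; the last joint's range is limited). The gripper opens to 85 mm and grips with 20 to 120 N. Pads are 22 mm wide; open, the fingers measure 114 mm over their backs; the gripper's body (76 mm by 85 mm) begins 54 mm behind the grasp point. The pads swing forward as they close: fully open they stand 13 mm farther back than shut.
Start: joints at [-1.034, 0.507, -0.238, 1.5, 0.126, 1.149, -0.155], TCP at [0.262, 0.568, 0.25] pointing down, gripper open.
Joint ranges: [-3.08, 3.08], [-0.24, 2.05], [-1.43, 1.35], [0, 2.5], [-1.52, 4.66], [0.17, 1.96], [-2.89, 2.89]. Speed limits (rad/s): [2.39, 2.39, 3.14, 3.14, 3.14, 3.14, 3.14].

### API

Orientations are given as [roll, pitch, yaw] about the fixed x, y, z axes, in that order (R = Rz(yaw) Ry(pitch) Rx(roll)).
In Python, from bench import manip gives the robot as it stands. Calls block until the motion is done:
- manip.move_to(position, orientation): joint-space move of the TCP to a pose.
- manip.move_l(position, rotation=None, speed=0.15, f_stop=None): straight line of the TCP; rotation=None keeps the orientation; speed is the mean speed in m/s. With f_stop (N) it stops when the force on the tool has changed by that much, and returns True; else False.
- manip.movej(angles): joint-space move.
- manip.gripper_to(opening): finger opening in m; the grip force is fixed at half the most; returns when the fingers have stopped.
- manip.pause(seconds).
- manip.solve_ik(position, orientation): joint angles nearest the present ones, or None.
- manip.read_state(): the state.
- manip.camera(name): name is "side" or "top" or "wrist"; returns a dict with "image" (420x560x3 uint8, red, green, blue), "fx", "fy", "cx", "cy" (pixels), "distortion" ([k1, k2, p1, p2, k3] as OpenCV has them; the pictures are not rectified), "R" (3x3) and "t" (3): a world point X has camera coordinates R X + t; the wrist camera has in their place "hand_eye" (4x4, takes a point from camera to tool coordinates, whose origin is the TCP and whose axes are the flange's). Camera axes: x right, y down, z forward; pixel columns grow to the right and rows downward; lengths in m; the calibration is good to about 2 mm. A picture is of the moment at which its call begins: read the wrist's pose just before it. There is no depth.
A pose or a line that the arm cannot do raises manip.Unreachable and nothing moves.
- manip.close_job(): hands the job in; it is judged then, once.
The state is a dict: "t": time; "q": joint angles; "qvel": joint speeds; "effort": joint torques, N m; "position": TCP position; "tcp_rot": TCP orientation; "force": force on the tool from outside, world axes, zero at the start; "ft_torque": the same for the moment, N m; "grip_width": finger opening in m; "grip_force": force on a finger pad.
Only numpy, scipy, OpenCV 4.12 (cv2) and the standard library are available. Lean on these libraries where they do the work, as an engineer would, in place of code of your own. Each camera call takes 0.05 s, during which the arm holds its last target. There are 200 camera calls.

## Working session

There is one attempt and no reset: what is moved stays moved. The work goes in short steps, each a Python script; the robot and the scene stay as the last script left them, time stands still between calls to the robot, and variables do not carry over. Pictures are saved under pics/ and viewed, at most 10 in all, crops included, and the job is handed in when it is done.

```bash
mkdir -p pics
python3 - <<'E'
from bench import manip
import cv2,json
s=manip.read_state();print(s['t'],s['position'],s['tcp_rot'],s['force'],s['grip_width'])
for n in('top','side'):
    c=manip.camera(n);cv2.imwrite(f'pics/{n}0.png',c['image'][:,:,::-1])
    print({k:v if not hasattr(v,'tolist') else v.tolist() for k,v in c.items() if k!='image'})
E
```

```text
0.0 [0.26146162 0.56715103 0.2491285 ] [-3.13978922e+00  8.90952373e-05  2.70981359e+00] [ 0.95420469  0.58162114 -0.50959913] 0.08536895407245451
{'fx': 532.2945667081477, 'fy': 532.2945667081477, 'cx': 273.00340081660676, 'cy': 205.94531372862028, 'distortion': [-0.16040152857285397, 0.0, 0.0, 0.0, 0.0], 'R': [[0.0021691788804696693, -0.9999728999226746, -0.007035203140015477], [-0.9834886340785352, -0.0008602404246107222, -0.18096786075087792], [0.18095690454172175, 0.007311593988223437, -0.983463847475864]], 't': [-0.05484800368205315, 0.577378144258337, 1.2525631823113448]}
{'fx': 475.5297702967827, 'fy': 475.5297702967827, 'cx': 285.6247445531674, 'cy': 209.70133147587364, 'distortion': [-0.14224971405925593, 0.0, 0.0, 0.0, 0.0], 'R': [[0.9995630537261107, 0.01733572126402266, 0.023941060836736163], [0.02940568026443567, -0.5009633094778158, -0.8649688251753469], [-0.0030012653861279403, 0.8652948834503126, -0.5012541841030274]], 't': [-0.6035944988475872, -0.02126521648419127, 0.9806413761314726]}
```

View pics/top0.png

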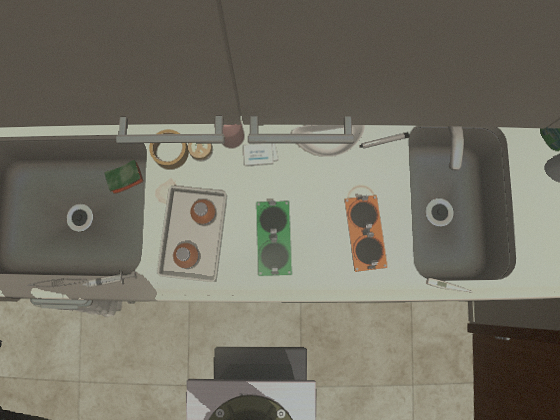

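View pics/side0.png

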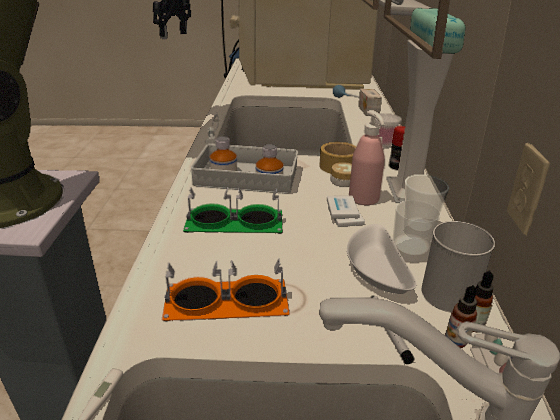

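Top view: basin about (193,233) with caps near (203,205) and (186,248). The green rack is about (273,237), with pads near (273,219) and (274,255). The orange rack is about (366,232), with pads near (364,214) and (369,249). The long axes run roughly along world x. I'll zoom in and localise.

```bash
cat > h.py <<'E'
from bench import manip
import cv2,numpy as np
from scipy.spatial.transform import Rotation as Ro
def K(c): return np.array([[c['fx'],0,c['cx']],[0,c['fy'],c['cy']],[0,0,1.]])
def extr(c,s=None):
    if 'R' in c: return np.array(c['R']),np.array(c['t'])
    T=np.eye(4);T[:3,:3]=Ro.from_euler('xyz',s['tcp_rot']).as_matrix();T[:3,3]=s['position']
    M=np.linalg.inv(T@np.array(c['hand_eye']));return M[:3,:3],M[:3,3]
def ray(c,px,z,s=None):
    R,t=extr(c,s);p=cv2.undistortPoints(np.array(px,float).reshape(-1,1,2),K(c),np.array(c['distortion'])).reshape(-1,2)
    d=np.c_[p,np.ones(len(p))]@R;o=-R.T@t
    return (o+d*((z-o[2])/d[:,2])[:,None])[:,:2]
def proj(c,X,s=None):
    R,t=extr(c,s);return cv2.projectPoints(np.array(X,float),cv2.Rodrigues(R)[0],t,K(c),np.array(c['distortion']))[0].reshape(-1,2)
E
python3 - <<'E'
from h import *
c=manip.camera('top');im=c['image'];hsv=cv2.cvtColor(im,cv2.COLOR_RGB2HSV)
cv2.imwrite('pics/crop0.png',cv2.resize(im[180:290,150:400,::-1],None,fx=3.2,fy=3.2,interpolation=cv2.INTER_CUBIC))
for n,lo,hi,x0,x1 in(('green',45,80,245,300),('orange',5,20,340,395)):
    m=cv2.inRange(hsv,(lo,120,50),(hi,255,255));m[:,:x0]=0;m[:,x1:]=0;m[:180]=0;m[285:]=0
    m=cv2.morphologyEx(m,cv2.MORPH_OPEN,np.ones((2,2)))
    pts=cv2.findNonZero(m);w=ray(c,pts,0.005).astype(np.float32)
    print(n,cv2.minAreaRect(pts),cv2.minAreaRect(w))
print(ray(c,[[203,205],[186,248]],.087),ray(c,[[193,233]],.03))
print(ray(c,[[273,219],[274,255],[364,214],[369,249]],.006))
E
```

```text
Traceback (most recent call last):
  File "h.py", line 10, in ray
    R,t=extr(c,s);p=cv2.undistortPoints(np.array(px,float).reshape(-1,1,2),K(c),np.array(c['distortion'])).reshape(-1,2)
                                        ~~~~~~~~~~~~~~~~~~~~~~~~~~^^^^^^^^
ValueError: cannot reshape array of size 1 into shape (1,2)
```

View pics/crop0.png

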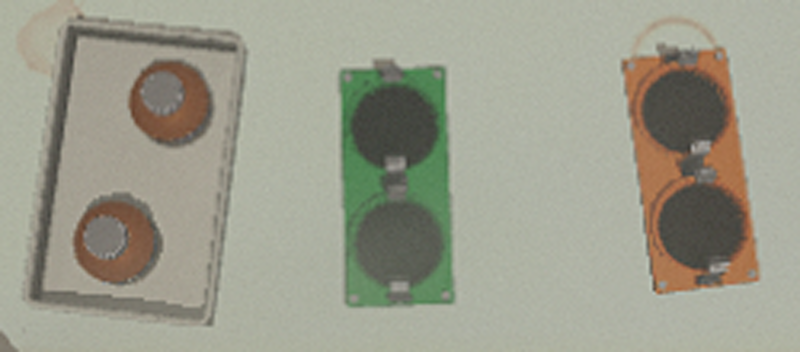

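Crop (3.2×, offset 150,180): caps at (162,95) and (104,237). Green pads are at (394,127) and (399,243), orange pads at (685,112) and (703,224). The colours are dull, so I'll lower the saturation threshold.

Run:
```python
from h import *
c=manip.camera('top');im=c['image'];hsv=cv2.cvtColor(im,cv2.COLOR_RGB2HSV)
for n,lo,hi,x0,x1 in(('green',50,85,245,300),('orange',5,20,335,395)):
    m=cv2.inRange(hsv,(lo,90,30),(hi,255,255));m[:,:x0]=0;m[:,x1:]=0;m[:180]=0;m[285:]=0
    m=cv2.morphologyEx(m,cv2.MORPH_OPEN,np.ones((2,2)))
    pts=cv2.findNonZero(m)
    if pts is None: print(n,hsv[237,258],hsv[200,350]);continue
    w=ray(c,pts,0.005).astype(np.float32)
    print(n,len(pts),cv2.minAreaRect(w))
g=lambda P:np.array(P)/3.2+[150,180]
print('caps',ray(c,g([[162,95],[104,237]]),.086))
print('pads',ray(c,g([[394,127],[399,243],[685,112],[703,224]]),.006))
print('t',manip.read_state()['t'])
```

```text
green 382 ((0.5452240705490112, -0.054945968091487885), (0.09723373502492905, 0.07881174236536026), 0.09899717569351196)
orange 1095 ((0.5154585838317871, -0.29021045565605164), (0.18677635490894318, 0.08299198001623154), 6.859045505523682)
caps [[0.56203323 0.1190512 ]
 [0.45537591 0.15962368]]
pads [[ 0.55068018 -0.05400465]
 [ 0.45889824 -0.05810797]
 [ 0.56281677 -0.2851161 ]
 [ 0.47355857 -0.2970554 ]]
t 0.2
```

Run:
```python
from h import *
import pickle
for yaw in(0,np.pi,-np.pi/2,np.pi/2): print(yaw,[None if (q:=manip.solve_ik(p,[np.pi,0,yaw])) is None else np.round(q,2) for p in([.5,.14,.3],[.5,-.055,.3],[.5,-.29,.3])])
s=manip.read_state();c=manip.camera('wrist');print(np.round(c['hand_eye'],3),c['fx'],c['distortion'])
```

```text
0 [array([-0.68,  0.33,  0.5 ,  1.7 , -0.17,  1.16, -1.7 ]), array([-0.36,  0.31,  0.58,  1.74, -0.18,  1.15, -1.3 ]), array([-0.04,  0.51,  0.88,  1.55, -0.41,  1.27, -0.68])]
3.141592653589793 [array([-0.18,  0.3 , -0.19,  1.69,  0.06,  1.16,  1.18]), array([-0.01,  0.27,  0.1 ,  1.73, -0.03,  1.14,  1.66]), array([ 0.17,  0.43,  0.49,  1.55, -0.21,  1.22,  2.27])]
-1.5707963267948966 [array([ 0.1 ,  0.34, -0.59,  1.69,  0.2 ,  1.18,  2.6 ]), array([-0.68,  0.47,  1.15,  1.74, -0.46,  1.23, -2.55]), array([-0.15,  0.62,  1.15,  1.55, -0.57,  1.35, -2.08])]
1.5707963267948966 [array([-0.44,  0.3 ,  0.16,  1.69, -0.05,  1.15, -0.26]), array([-0.2 ,  0.29,  0.35,  1.73, -0.11,  1.14,  0.18]), array([ 0.02,  0.48,  0.76,  1.55, -0.34,  1.25,  0.83])]
[[-0.    -0.962 -0.272  0.068]
 [ 1.    -0.    -0.001 -0.001]
 [ 0.001 -0.272  0.962 -0.124]
 [ 0.     0.     0.     1.   ]] 325.7047494724861 [-0.06318869  0.          0.          0.          0.        ]
```

Run:
```python
from h import *
import pickle
out=[];ims=[]
for p in([.53,-.29,.22],[.53,-.055,.22],[.53,.14,.24]):
    manip.move_to(p,[np.pi,0,0.]);manip.pause(.3)
    s=manip.read_state();c=manip.camera('wrist');out.append((c,s));ims.append(c['image'][:,:,::-1])
    print(s['t'],s['position'],s['tcp_rot'],s['force'])
pickle.dump(out,open('w.pkl','wb'))
c=np.vstack([np.hstack(ims[:2]),np.hstack([ims[2],ims[2]*0])]);cv2.imwrite('pics/w.png',cv2.resize(c,(800,600),interpolation=cv2.INTER_AREA))
```

```text
3.7 [ 0.5300961  -0.28983804  0.21998155] [-3.14154388e+00  1.40180758e-05  3.42265398e-04] [ 0.47395639 -0.13022232  0.12954404]
4.9833 [ 0.53002299 -0.05627305  0.22008099] [ 3.14124637e+00 -2.18285893e-04 -2.02357887e-03] [-0.4060607   0.02785964 -0.23126375]
6.1333 [0.53018923 0.13870512 0.24011839] [ 3.14157739e+00 -1.61999389e-04 -2.19651308e-03] [ 0.83998772 -0.227738   -0.16021558]
```

View pics/w.png

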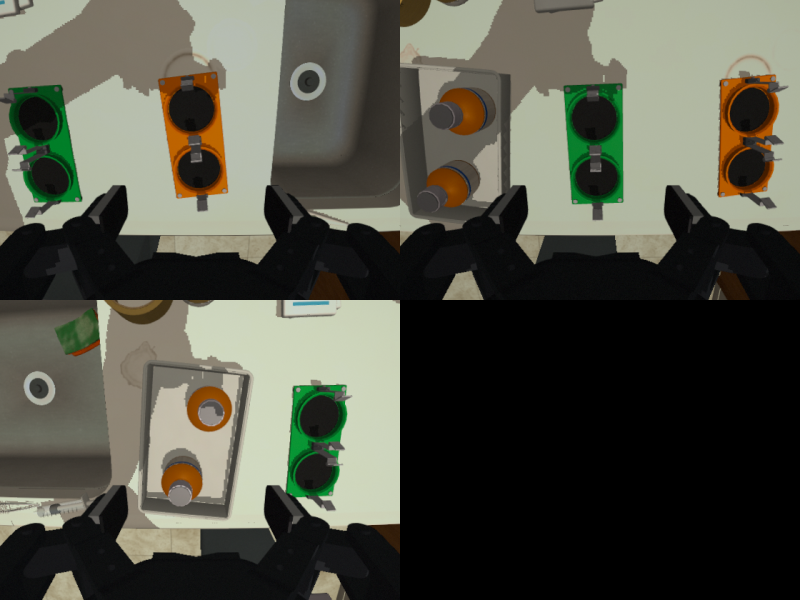

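Wrist pictures (0.714× tiles): orange rack centred at about (195,135) in tile 1 and green at (597,143) in tile 2. In tile 3 the bottle caps are at (211,412) and (180,495). Next: rack rectangles and cap circles, with an overlay check.

Run:
```python
from h import *
import pickle
W=pickle.load(open('w.pkl','rb'));ov=[]
res={}
for n,i,lo,hi,cx in(('orange',0,5,22,270),('green',1,45,80,277),('green',2,45,80,445),('orange',1,5,22,490)):
    c,s=W[i];hsv=cv2.cvtColor(c['image'],cv2.COLOR_RGB2HSV);m=cv2.inRange(hsv,(lo,120,40),(hi,255,255))
    m[:,:cx-65]=0;m[:,cx+65:]=0;m[300:]=0
    m=cv2.morphologyEx(m,cv2.MORPH_OPEN,np.ones((3,3)))
    w=ray(c,cv2.findNonZero(m),.005,s).astype(np.float32);(p,sz,a)=cv2.minAreaRect(w)
    print(n,i,np.round(p,4),np.round(sz,4),round(a,2))
    th=np.radians(a if sz[0]>sz[1] else a-90);u=np.array([np.cos(th),np.sin(th)])
    pads=[np.r_[p+k*.046*u,.006] for k in(-1,1)];print('  pads',np.round(pads,4),round(th,4))
    if i==0 or (n=='green' and i==1):
        res[n]=(pads,th);im=c['image'][:,:,::-1].copy()
        for q in pads:
            f=np.linspace(0,6.283,60);
            for x in proj(c,[q+[.033*np.cos(b),.033*np.sin(b),0] for b in f],s): cv2.circle(im,tuple(np.int32(x.round())),0,(255,255,0),-1)
        v=np.array([-u[1],u[0]])
        x=proj(c,[np.r_[p+a_*.094*u+b_*.042*v,.005] for a_,b_ in((1,1),(1,-1),(-1,-1),(-1,1))],s);cv2.polylines(im,[np.int32(x.round())],True,(0,0,255))
        ov.append(im[90:300,cx-80:cx+80])
c,s=W[2];im=c['image'][:,:,::-1].copy()
g=cv2.resize(c['image'][:,:,0],None,fx=1,fy=1)
for x0,y0 in((295,157),(252,273)):
    P=ray(c,[[x0,y0]],.085,s)[0]
    # refine: max gradient along projected cap rim
    G=cv2.GaussianBlur(c['image'].astype(np.float32),(0,0),.8)
    f=np.linspace(0,2*np.pi,72,endpoint=False);best=(-1,)
    for dx in np.arange(-.008,.0081,.0005):
        for dy in np.arange(-.008,.0081,.0005):
            o=[]
            for r in(.0145,.0175):
                X=np.c_[P[0]+dx+r*np.cos(f),P[1]+dy+r*np.sin(f),np.full(72,.085)]
                x=proj(c,X,s).astype(np.float32);o.append(cv2.remap(G,x[None,:,0],x[None,:,1],1)[0])
            sat=lambda a:(a[:,0]-a[:,2])
            v=np.median(np.abs(o[1]-o[0]).sum(1))+np.mean(np.abs(o[1]-o[0]).sum(1))
            if v>best[0]:best=(v,P[0]+dx,P[1]+dy)
    print('cap',P,best)
    for r,z in((.016,.085),(.031,.044)):
        for x in proj(c,np.c_[best[1]+r*np.cos(f),best[2]+r*np.sin(f),np.full(72,z)],s): cv2.circle(im,tuple(np.int32(x.round())),0,(255,255,0),-1)
    res.setdefault('caps',[]).append(best[1:])
pickle.dump(res,open('res.pkl','wb'))
ov.append(im[90:300,205:365]);cv2.imwrite('pics/ov.png',cv2.resize(np.hstack(ov),None,fx=1.65,fy=2.4*1.65/2.4,interpolation=cv2.INTER_NEAREST))
```

```text
orange 0 [ 0.5177 -0.2902] [0.1871 0.0833] 6.88
  pads [[ 0.4721 -0.2957  0.006 ]
 [ 0.5634 -0.2847  0.006 ]] 0.12
green 1 [ 0.5044 -0.0567] [0.1865 0.0825] 1.97
  pads [[ 0.4585 -0.0583  0.006 ]
 [ 0.5504 -0.0552  0.006 ]] 0.0344
green 2 [ 0.5044 -0.0589] [0.1865 0.0897] 1.91
  pads [[ 0.4585 -0.0604  0.006 ]
 [ 0.5504 -0.0574  0.006 ]] 0.0334
orange 1 [ 0.5179 -0.2931] [0.1876 0.0926] 6.78
  pads [[ 0.4722 -0.2985  0.006 ]
 [ 0.5636 -0.2876  0.006 ]] 0.1183
cap [0.56553562 0.11938884] (np.float32(366.4464), np.float64(0.5645356224208048), np.float64(0.11938884118730328))
cap [0.45656365 0.15840166] (np.float32(322.59424), np.float64(0.45556364701391133), np.float64(0.15890166264910235))
```

View pics/ov.png

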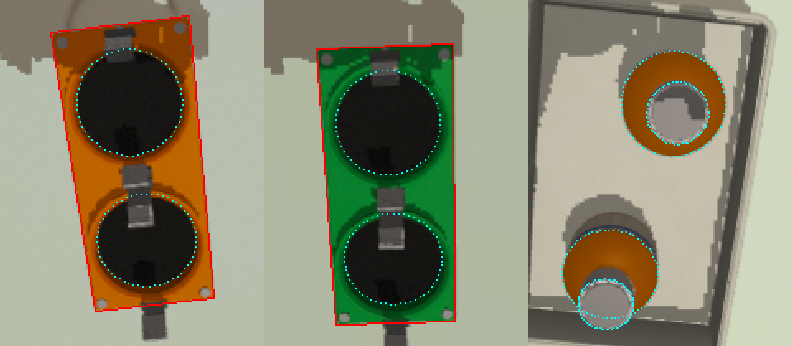

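The overlays fit well: rack rectangles within 1 mm of nominal size, pad, cap and shoulder rims coincide. Now grasp bottle 1 (far) and weigh it, tared at the same pose.

```bash
cat >> h.py <<'E'
def favg(n=25):
    f=[]
    for _ in range(n): manip.pause(.04);f.append(manip.read_state()['force'])
    return np.mean(f,0),np.std(f,0)/n**.5
def pick(x,y,yaw):
    r=[np.pi,0,yaw]
    manip.move_to([x,y,.19],r);manip.pause(.3);a,ea=favg()
    manip.move_l([x,y,.078],speed=.1);manip.gripper_to(.02)
    s=manip.read_state();print('grip',s['grip_width'],s['grip_force'],s['position'],s['force'])
    manip.move_l([x,y,.19],speed=.1);manip.pause(.3);b,eb=favg();s=manip.read_state()
    print('tare',a,'now',b,'err',eb,'mass g',(a-b)[2]/9.81*1000,'w',s['grip_width'],s['t'])
E
python3 - <<'E'
from h import *
import pickle
res=pickle.load(open('res.pkl','rb'));pick(*res['caps'][0],.05)
s=manip.read_state();c=manip.camera('wrist');pickle.dump((c,s),open('held1.pkl','wb'));cv2.imwrite('pics/held1.png',c['image'][:,:,::-1])
E
```

```text
grip 0.03016695615270853 59.09360468387604 [0.5647505  0.11961042 0.07838517] [-1.30166477  1.80372189  4.89244125]
tare [ 0.04885224 -0.05362372  0.00420593] now [ 0.11832653 -0.05048022 -3.04471128] err [0.10790269 0.08967761 0.10028118] mass g 310.796861702164 w 0.030260352303333217 12.3167
```

View pics/held1.png

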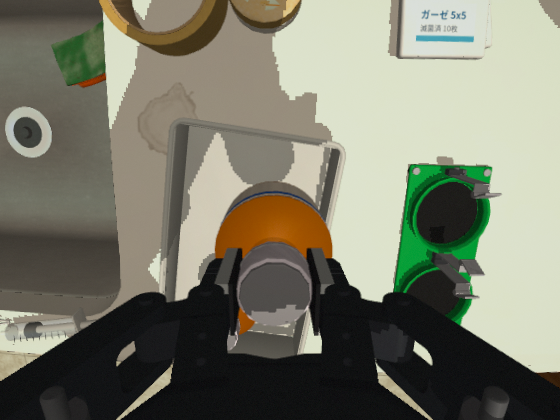

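311 g → green. Check the in-hand offset along the pads, then press it in the far green place in force-guarded stages.

```bash
cat >> h.py <<'E'
def press(pad,yaw,off=(0,0),zh=.0825):
    x,y=pad[0]-off[0],pad[1]-off[1];r=[np.pi,0,yaw]
    manip.move_to([x,y,.19],r);manip.pause(.2)
    f0=np.array(manip.read_state()['force'])
    for z,v,fs in((.150,.08,12),(.094,.025,20),(zh,.012,14)):
        st=manip.move_l([x,y,z],rotation=r,speed=v,f_stop=fs);s=manip.read_state()
        print(z,st,np.round(s['position'],4),'dF',np.round(np.array(s['force'])-f0,2),'w',round(s['grip_width'],4),s['t'])
        if st: break
E
python3 - <<'E'
from h import *
import pickle
c,s=pickle.load(open('held1.pkl','rb'));p=s['position'];f=np.linspace(0,6.283,60)
G=cv2.GaussianBlur(c['image'].astype(np.float32),(0,0),.8);b=[]
for dx in np.arange(-.006,.0061,.0005):
    o=[]
    for r in(.0145,.0175):
        X=np.c_[p[0]+dx+r*np.cos(f),p[1]+r*np.sin(f),np.full(60,p[2]+.007)][(np.abs(np.sin(f))<.6)]
        x=proj(c,X,s).astype(np.float32);o.append(cv2.remap(G,x[None,:,0],x[None,:,1],1)[0])
    b.append((np.abs(o[1]-o[0]).sum(1).mean(),dx))
print('dx',sorted(b)[-3:])
res=pickle.load(open('res.pkl','rb'));pads,th=res['green'];press(pads[1],th)
c=manip.camera('wrist');cv2.imwrite('pics/p1.png',c['image'][:,:,::-1])
E
```

```text
dx [(np.float32(100.87903), np.float64(-0.0029999999999999975)), (np.float32(104.93429), np.float64(0.0060000000000000105)), (np.float32(106.20889), np.float64(-0.002499999999999997))]
0.15 False [ 0.5505 -0.0554  0.15  ] dF [ 0.86 -0.01 -0.09] w 0.0303 13.95
0.094 False [ 0.5503 -0.0551  0.094 ] dF [-0.02  0.2   3.89] w 0.0302 16.3417
0.0825 False [ 0.5504 -0.0552  0.0826] dF [ 0.85  0.17 -0.25] w 0.0303 17.45
```

It has snapped through the clips. Now a gentle touch on the pad, release, retreat and pick the second.

```bash
cat >> h.py <<'E'
def release(pad):
    s=manip.read_state();x,y,z=s['position'];f0=np.array(s['force'])
    st=manip.move_l([x,y,z-.004],speed=.006,f_stop=5);s=manip.read_state()
    print('touch',st,s['position'],np.array(s['force'])-f0)
    manip.gripper_to(.07);manip.move_l([x,y,.19],speed=.12)
E
python3 - <<'E'
from h import *
import pickle
res=pickle.load(open('res.pkl','rb'));release(res['green'][0][1])
c=manip.camera('side');cv2.imwrite('pics/s1.png',cv2.resize(c['image'][120:330,140:320,::-1],None,fx=2.7,fy=2.7))
manip.gripper_to(.085)
pick(*res['caps'][1],.05)
E
```

```text
touch True [ 0.55056286 -0.05506738  0.08185586] [-0.8151566   0.77977637  8.82416324]
grip 0.03028158081895692 58.85897934436798 [0.45579323 0.15916508 0.07835245] [-1.10762877  0.84787654  5.496518  ]
tare [ 0.07875613 -0.11462896  0.15330028] now [ 0.06779356  0.1494109  -2.23042539] err [0.10913496 0.09810839 0.08087747] mass g 242.98936456738986 w 0.030112355839633318 26.4
```

View pics/s1.png

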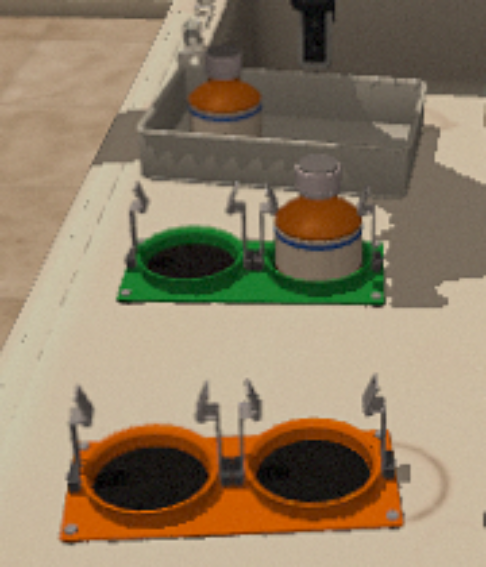

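Bottle 1 stands home in the far green place, clips over its shoulder. Bottle 2 reads about 243 g, near the mark. I'll average longer to confirm, then press.

Run:
```python
from h import *
import pickle
res=pickle.load(open('res.pkl','rb'))
b,e=favg(90);m=(0.08-b[2])/9.81*1000;print(b,e,'mass',m)
k='green' if m>240 else 'orange'
pads,th=res[k];print(k);press(pads[0],th)
```

```text
[ 0.04605889 -0.03467529 -2.1818019 ] [0.04794596 0.05616703 0.05407749] mass 230.5608462565611
orange
0.15 False [ 0.472 -0.296  0.15 ] dF [0.66 0.5  0.45] w 0.03 32.6667
0.094 False [ 0.472  -0.2956  0.094 ] dF [0.72 1.   3.5 ] w 0.0304 35.0583
0.0825 False [ 0.4721 -0.2958  0.0826] dF [ 0.2  -0.34  0.19] w 0.0301 36.1667
```

Run:
```python
from h import *
release(None)
manip.pause(.3);c=manip.camera('side');t=manip.camera('top')
a=cv2.resize(c['image'][120:330,140:320,::-1],(450,525));b=cv2.resize(t['image'][185:285,240:400,::-1],(340,212))
o=np.zeros((525,790,3),np.uint8);o[:,:450]=a;o[:212,450:]=b;cv2.imwrite('pics/end.png',o);print(manip.read_state()['t'],manip.read_state()['position'])
```

```text
touch True [ 0.47215499 -0.29572842  0.0818869 ] [-0.4327264   0.21671733  7.77930598]
38.4167 [ 0.47197965 -0.2957522   0.18975768]
```

View pics/end.png

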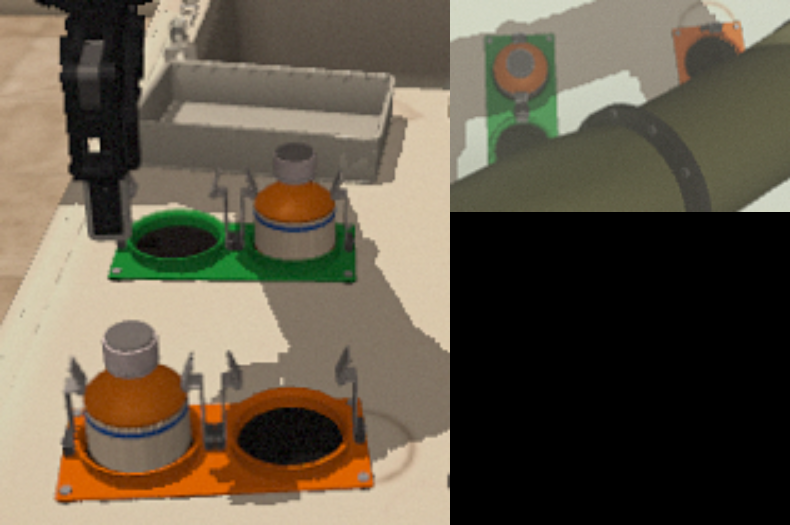

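Both bottles stand upright and home: the far green place at about (294,220) and the near orange place at about (137,410), with the gripper clear. Handing in.

```bash
python3 -c "
from bench import manip
print(manip.close_job())"
```

```text
the job is handed in; nothing more can be done
None
```

Job handed in at about 38 s; no verdict was returned. One bottle (about 311 g) stands home in the green rack. The other (about 231–243 g, so close to the 240 g mark that either rack will do) stands home in orange.

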